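# Let the juice press down on its release valve

## Task

The pressing is finished: crack the release valve of the hydraulic juice press open, just enough that the raised platen sinks under its own load at about a centimetre a second, and let it come all the way down. Then screw the valve fully shut, snug on its seat but not forced. Keep your hands off the platen and everything else on the counter.

Things in the scene. Friction and masses are not known exactly. Their poses are not given: they have to be found in the camera images.
- press: Bench hydraulic juice press, fixed: grey cast base 360 x 220 mm, steel parts, 378 mm tall. Origin: centre of the base's underside, on the counter. Its x axis points from the pump end to the ram end. In its axes (mm): pump deck, top 64 up, x -176 to -40, y -100 to 100; release valve at (-130, 35); pump at (-85, -65), gauge at (-10, -85), both under 140 tall; ram barrel at (70, 0).
- pump_socket (a point): Free end of the pump's lever socket, a bare steel tube 22 mm thick that slopes up from the pump to here, press (-170, -68), 150 mm up. Not needed: the handle is off.
- beam (a point): Centre of the top of the cross beam over the ram, 364 mm up (65 mm deep, 255 mm wide, 36 mm thick), on two steel columns 22 mm thick at press (70, 100) and (70, -100) mm.
- valve_axis (a point): On the vertical axis of the release valve, 104 mm up, in the middle of its cross bar. Anticlockwise from above opens, clockwise shuts. It is only nipped at the start: 0.15 to 0.7 rad of opening, by the hidden load and wear, starts the platen down; each further 0.1 rad adds about 10 mm/s; wide open it drops at 30 to 50 mm/s. The valve stays where it is left.
- bar_end_a (a point): Ball centre at one end of the valve's cross bar: a level steel rod 10 mm thick through a boss 24 mm across, middle line 104 mm above the counter (40 mm over the deck), a 15 mm ball on each end, 64 mm from the valve axis. End a is on the press's +y side, 96 to 110 degrees anticlockwise of its x axis at the start, and turns with the valve. None while held.
- bar_end_b (a point): Ball on the other end of the cross bar. Feel of the bar: gland friction and the needle's spring take a steady 0.1 to 0.2 N m to open and 0.25 to 0.45 N m to shut (6 to 10 N at 45 mm from the axis), until the seat is met.
- valve_needle: Needle of the release valve, hidden in the press, driven onto its seat by the bar with a spring between; origin inside the barrel. Shutting, the hard seat is met 0.25 to 0.55 rad clockwise of where the bar stood at the start, different each time: turning stops dead there and only the stem still twists. The needle keeps its grip when the bar is let go.
- platen (a point): Centre of the top of the round steel platen (152 mm across, with a drip pan 164 mm across, a perforated basket and a wooden follower on it, up to 99 mm above the platen's underside) on the ram, 177 mm above the counter when down. Moves straight up and down above press (70, 0).
- ram (a joint): Height of the ram and platen above their bottom stop in m: 0.040 to 0.048 at the start, 0 = all the way down. Held up by the oil behind the shut valve.
- saucer: White saucer, 148 mm across, beside the press. Leave alone.
- cup: White cup 65 mm tall, 80 mm across, upside down on the saucer. Leave alone.
- sugar_shaker: Glass sugar shaker with a steel top, 72 mm across, 135 mm tall. Leave alone.
- jug: Clear jug, 96 mm across, 125 mm tall, under the pan's spout behind the press. Leave alone.
- pump_handle: Steel pump handle, 250 mm long, 25 mm thick, with a rubber grip, lying before the pump end of the press. Leave alone.
- coffee_pot: Black plunger coffee pot, 252 mm tall, 112 mm across, with a side handle. Leave alone.
- sweets_bowl: White bowl of biscuits and chocolates, 140 mm across, 70 mm tall. Leave alone.
- napkin_stand: Wire napkin stand, 50 x 130 mm, 111 mm tall. Leave alone.
- valve_bar (a joint): Twist of the cross bar on its slender stem, rad: 0 at rest, positive anticlockwise. The stem is a stiff spring, 12 N m per rad (about 6 N per mm at 45 mm from the axis), so this is the torque put on the valve: -0.02 to -0.04 while shutting it, -0.05 to -0.07 snug on the seat, beyond -0.1 forced.

How it is judged:
On the way, in this order (a step that is already met when the one before it is completed fails the run):
1. the platen is on its way down (distance of platen from where it was at the start of the episode above 0.004 m and value of joint ram above 0.008 m), for 0.1 s.
2. the platen is all the way down on its stop (value of joint ram below 0.002 m), for 0.2 s.
3. the valve needle bears firmly on its seat again (contact force between valve_needle and anything else above 59 N), for 0.3 s.
At the end, for the whole second after the job is handed in: the platen is down on its stop (joint ram below 2 mm) and the valve is shut: its needle stays pressed on the seat with more than 59 N after the robot has let go (37 to 51 N at the start, about 66 N with the screw fully home; the limit is reached 0.1 rad short of that) (value of joint ram below 0.002 m and contact force between valve_needle and anything else above 59 N); the robot touches nothing.
It fails at once if the platen drops faster than 25 mm/s (velocity of joint ram below -0.025 m/s).
It fails at once if the valve is forced: more than 1.2 N m on its stem, seen as 0.1 rad of twist (value of joint valve_bar above 0.1 rad or value of joint valve_bar below -0.1 rad).
It fails at once if the robot pushes on the platen or what stands on it (contact force between any of the arm, the fingers and ram above 2 N).
It fails at once if a bystander is shifted by more than 20 mm (distance of any of cup, saucer, sugar_shaker, jug, pump_handle, coffee_pot, sweets_bowl, napkin_stand from where it was at the start of the episode above 0.02 m).
It also fails if it takes over 64 s, if anything falls off the work surface, if the arm or the gripper's body presses on something with over 40 N, if the wrist force passes 120 N, or if a joint passes its speed limit or range.

## Robot

A 6-joint arm with a two-finger parallel gripper is mounted at the origin on the work surface. World frame = base frame: x ahead of the robot, y to its left, z up, the work surface at z = 0. Lengths are in m, angles in rad, forces in N, time in s.
With the tool pointing down it reaches from about 0.35 to 0.8 m from the base axis. Payload 7.3 kg.
Tool frame: the origin (TCP) lies on the centre line of the jaws, within the pads' length; the fingertips stand 25 mm ahead of it and the grasp point (between the pads) lies 6 mm ahead of it; z points along the fingers, y is the line along which they close (so a half turn about z gives the same grasp; the last joint's range is limited). The gripper opens to 85 mm and grips with 20 to 120 N. Pads are 22 mm wide; open, the fingers measure 114 mm over their backs; the gripper's body (76 mm by 85 mm) begins 54 mm behind the grasp point. The pads swing forward as they close: fully open they stand 13 mm farther back than shut.
Start: joints at [-1.46, 0.342, 1.524, -0, 1.275, -0.146], TCP at [0.133, -0.508, 0.256] pointing down, gripper open.
Joint ranges: [-2.53, 2.53], [-0.77, 2.02], [0.04, 2.7], [-1, 4.14], [0.28, 2.66], [-3.11, 3.11]. Speed limits (rad/s): [2.57, 2.57, 3.14, 3.14, 3.14, 3.14].

## Interface

Orientations are given as a unit quaternion [w, x, y, z].
In Python, from cell import observe, get_image, finish_job gives the robot as it stands.
- The arm moves only by the shell command python3 -m pendant 'ROWS' [OPENING]. ROWS is JSON, one flat list of numbers, 4 for each row, row after row: the shift along the tool's x, y, z in mm, then the turn about the tool's z in degrees. In form: [dx, dy, dz, roll, dx, dy, dz, roll, ...]. A call has 1 to 12 rows; each row shifts and turns the commanded pose from where the row before left it, along the tool's axes as they then stand; what a row does not reach is not made up. A row lasts 1/12 s, in which the tool goes at most 41.7 mm and 7.16 degrees, less where a joint would pass 70% of its speed; a pose out of reach is approached as far as the arm can. A call is refused whole if a number of a shift passes 41.7 or a number of a turn 7.16, either way. A call with a gripper value outside its range is refused whole. OPENING is the opening, from -1 (shut) to 1 (fully open), set as the call begins (- or left out, the last holds). The fingers move at their own pace and stop on an object; the grip force is fixed at half the most. Time passes only in rows, so rows that do not move let the fingers close. It gives the time, the measured TCP pose, the force, the opening and the grip force at its end, in the units of the state.
- observe(): the state, without advancing time (a new reading comes with each control period).
- get_image(name): name is "scene" or "top"; returns a dict with "img" (384x512x3 uint8, red, green, blue), "range_z" (384x512 float32, m along the optical axis (not along the pixel's ray), 0 where there is no reading), "fovy" (degrees; the focal length in pixels is half the picture's height over the tangent of half this angle, whatever the lens; pixels are square), "cx", "cy" (the principal point, pixels), "k1" (the pictures are not rectified: a ray, as slopes to the right and down, at radius r is drawn at 1 + k1 r^2 times it, then the intrinsics apply), "extrinsics" (4x4, takes a point from world to camera coordinates). Camera axes: x right, y down, z forward; pixel columns grow to the right and rows downward; lengths in m; the calibration is good to about 2 mm. A picture is of the moment at which its call begins.
- finish_job(): hands the job in; it is judged then, once.
The state is a dict: "time_s": time; "joint_pos": joint angles; "joint_velocities": joint speeds; "effort": joint torques, N m; "ee_pos": TCP position; "orientation": TCP orientation; "ft_force": force on the tool from outside, world axes, zero at the start; "ft_torque": the same for the moment, N m; "opening": finger opening in m; "grasp_force": force on a finger pad.
Only numpy, scipy, OpenCV 4.12 (cv2) and the standard library are available. Lean on these libraries where they do the work, as an engineer would, in place of code of your own. Each camera call takes 0.05 s, during which the arm holds its last target. There are 200 camera calls.

## Working session

There is one attempt and no reset: what is moved stays moved. The work goes in short steps, Python scripts to look and compute and a shell command to move; the robot and the scene stay as the last step left them, time stands still between calls to the robot, and variables do not carry over. Pictures are saved under pics/ and viewed, at most 10 in all, crops included, and the job is handed in when it is done.

```bash
mkdir -p pics; ls; cat > h.py <<'E'
import numpy as np, cv2
from cell import observe, get_image
def snap(n,f=None):
    d=get_image(n)
    if f: cv2.imwrite(f,cv2.cvtColor(d["img"],cv2.COLOR_RGB2BGR))
    return d
def cloud(d):
    h,w=d["range_z"].shape; f=h/2/np.tan(np.radians(d["fovy"])/2)
    K=np.array([[f,0,d["cx"]],[0,f,d["cy"]],[0,0,1.]])
    u,v=np.meshgrid(np.arange(w),np.arange(h))
    p=cv2.undistortPoints(np.stack([u,v],-1).reshape(-1,1,2).astype(float),K,np.array([d["k1"],0,0,0.])).reshape(h,w,2)
    z=d["range_z"]; P=np.dstack([p[...,0]*z,p[...,1]*z,z]); E=np.array(d["extrinsics"])
    return (P-E[:3,3])@E[:3,:3]
E
python3 - <<'E'
from h import *
for n in("scene","top"):
    d=snap(n,f"pics/{n}0.png"); np.save(n+"0.npy",cloud(d)); print(n,d["k1"],d["fovy"],np.round(d["extrinsics"],3).tolist())
print(observe())
E
```

```text
pics
scene -0.0639713073668361 54.20174696811564 [[-0.834, 0.552, -0.008, 0.442], [0.321, 0.473, -0.821, 0.042], [-0.449, -0.687, -0.571, 1.47], [0.0, 0.0, 0.0, 1.0]]
top -0.010684206316950476 52.44764557310566 [[0.075, -0.997, 0.006, -0.034], [-0.975, -0.075, -0.208, 0.556], [0.208, 0.01, -0.978, 1.46], [0.0, 0.0, 0.0, 1.0]]
{'time_s': 0.1, 'joint_pos': array([-1.45998565e+00,  3.42635586e-01,  1.52494846e+00, -1.15566509e-05,
        1.27540052e+00, -1.45998032e-01]), 'joint_velocities': array([ 2.78052350e-04, -5.91010609e-04, -2.63463955e-03,  3.33828777e-04,
        4.24463167e-05,  1.56583930e-03]), 'effort': array([ 2.00973482e-03, -4.34447980e+01, -2.46492237e+01, -1.79553313e-04,
        4.68808095e-03,  9.14959202e-06]), 'ee_pos': array([ 0.13332934, -0.50744021,  0.25569508]), 'orientation': array([-6.95947549e-04,  9.91767025e-01,  1.28053439e-01,  6.71780745e-06]), 'ft_force': array([-0.84775518,  0.52279845,  0.10223739]), 'ft_torque': array([-0.03096597,  0.03222509,  0.03324281]), 'grasp_force': 0.0, 'opening': 0.08530948173782825}
```

View pics/scene0.png

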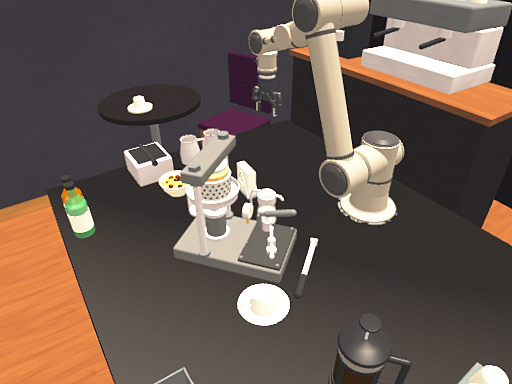

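View pics/top0.png

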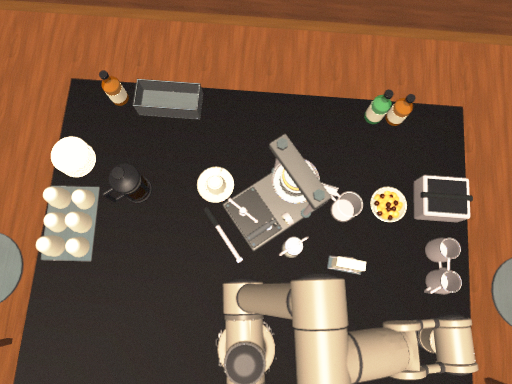

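```bash
python3 - <<'E'
from h import *
im=cv2.imread("pics/top0.png"); s=cv2.imread("pics/scene0.png")
a=cv2.resize(im[120:260,195:345],(600,560),interpolation=3)
cv2.imwrite("pics/tc.png",a)
cv2.imwrite("pics/sc.png",cv2.resize(s[180:300,170:320],(750,600),interpolation=3))
for n in("top","scene"):
    P=np.load(n+"0.npy"); z=P[...,2]; roi=(P[...,0]>.25)&(P[...,0]<.9)&(abs(P[...,1])<.4)
    for lo,hi in((.355,.372),(.058,.070),(.035,.075),(.098,.114)):
        m=(roi&(z>lo)&(z<hi)).astype(np.uint8)
        k,l,st,c=cv2.connectedComponentsWithStats(m)
        for i in range(1,k):
            if st[i,4]>15:
                q=P[l==i][:,:2].astype(np.float32); r=cv2.minAreaRect(q*1000)
                print(n,lo,hi,st[i].tolist(),np.round(r[0]),np.round(r[1]),round(r[2],1))
E
```

```text
top 0.355 0.372 [270, 134, 62, 75, 1408] [ 601. -128.] [255.  67.] 38.2
top 0.058 0.07 [208, 175, 15, 15, 134] [618. 171.] [58. 55.] 6.5
top 0.058 0.07 [225, 187, 58, 62, 1384] [494.   8.] [212. 146.] 38.6
top 0.058 0.07 [334, 204, 13, 16, 26] [ 531. -315.] [74. 19.] 39.2
top 0.058 0.07 [300, 208, 11, 10, 40] [ 522. -187.] [41. 30.] 50.7
top 0.035 0.075 [223, 167, 92, 84, 2847] [530. -44.] [238. 285.] 40.3
top 0.035 0.075 [207, 169, 18, 24, 251] [624. 161.] [64. 91.] 48.6
top 0.035 0.075 [340, 196, 19, 20, 80] [ 575. -366.] [86. 36.] 41.6
top 0.035 0.075 [333, 200, 18, 21, 66] [ 534. -322.] [90. 33.] 42.7
top 0.035 0.075 [285, 253, 14, 4, 22] [ 358. -146.] [48. 11.] 88.4
top 0.035 0.075 [333, 257, 4, 10, 20] [ 346. -309.] [ 7. 38.] 72.5
top 0.035 0.075 [336, 267, 11, 4, 23] [ 320. -337.] [37.  7.] 84.2
top 0.098 0.114 [228, 198, 31, 25, 100] [504.  52.] [140.  19.] 57.0
top 0.098 0.114 [357, 198, 5, 12, 18] [ 566. -386.] [44.  7.] 14.7
top 0.098 0.114 [336, 257, 27, 14, 220] [ 340. -354.] [95. 39.] 83.4
scene 0.355 0.372 [180, 134, 56, 46, 954] [ 600. -124.] [255.  66.] 38.2
scene 0.
[... 602 characters left out ...]
 59.] 59.8
scene 0.035 0.075 [173, 212, 123, 66, 4257] [557. -73.] [234. 359.] 38.2
scene 0.035 0.075 [241, 285, 34, 25, 500] [628. 168.] [63. 89.] 43.5
scene 0.098 0.114 [238, 162, 18, 15, 148] [ 339. -351.] [97. 43.] 82.3
scene 0.098 0.114 [258, 198, 17, 8, 66] [ 400. -127.] [25. 57.] 49.5
scene 0.098 0.114 [243, 207, 11, 11, 38] [ 480. -104.] [54. 18.] 16.4
scene 0.098 0.114 [257, 216, 5, 7, 19] [471. -60.] [26.  7.] 18.7
scene 0.098 0.114 [263, 218, 8, 7, 39] [454. -44.] [32. 23.] 55.4
scene 0.098 0.114 [206, 220, 21, 11, 84] [ 607. -107.] [29. 66.] 67.0
scene 0.098 0.114 [267, 227, 8, 32, 123] [506.  52.] [138.  21.] 55.7
scene 0.098 0.114 [200, 240, 7, 6, 29] [680. -58.] [10. 19.] 67.9
```

View pics/tc.png

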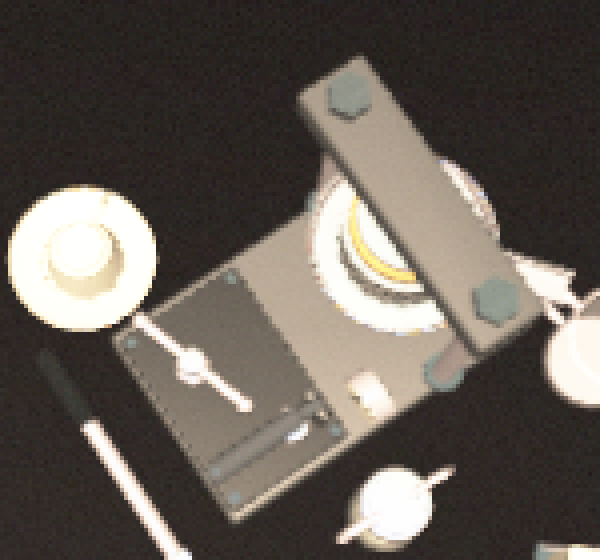

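View pics/sc.png

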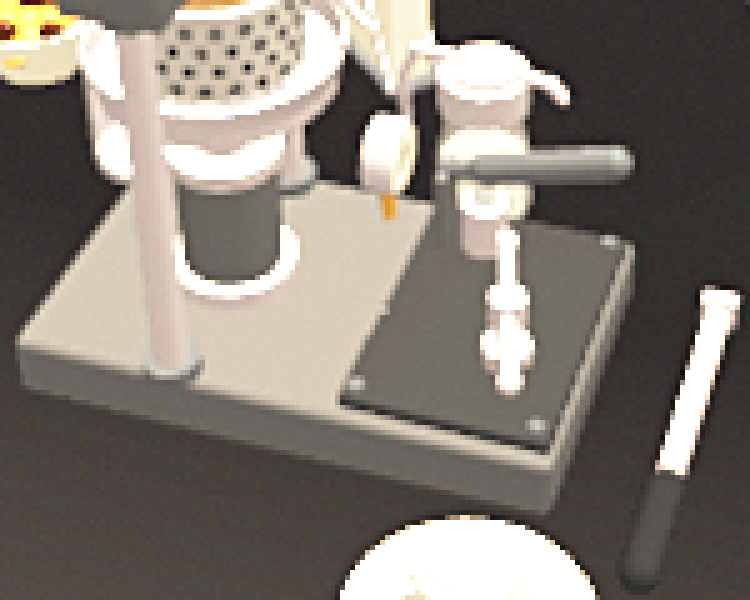

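```bash
python3 -m pendant '[0,0,-20,-6.97,0,0,-20,-6.97,0,0,-20,-6.97,0,0,-20,-6.97,0,0,-20,-6.97,10,0,-20,-6.97,30,0,0,0,35,0,0,0,35,0,0,0,35,0,0,0,35,0,0,0,35,0,0,0]' -0.4 && python3 -m pendant '[35,0,0,0,35,0,0,0,35,0,0,0,35,0,0,0,35,0,0,0,35,0,0,0,35,0,0,0,35,0,0,0,35,0,0,0,35,0,0,0,35,0,0,0,35,0,0,0]' && python3 -m pendant '[35,0,0,0,35,0,0,0,12,0,0,0,0,0,0,0,0,0,0,0]'
```

```text
time_s: 1.1
ee_pos: [0.2534, -0.3275, 0.376]
orientation: [-0.0, 0.881, 0.473, 0.0]
ft_force: [0.7, 0.3, 0.4]
opening: 0.0259
grasp_force: 0.0
time_s: 2.1
ee_pos: [0.485, 0.023, 0.376]
orientation: [-0.0, 0.881, 0.474, -0.0]
ft_force: [0.3, -1.0, 0.2]
opening: 0.0257
grasp_force: 0.0
time_s: 2.52
ee_pos: [0.5295, 0.0896, 0.3756]
orientation: [-0.0, 0.88, 0.474, -0.001]
ft_force: [-0.9, 0.8, 0.0]
opening: 0.0259
grasp_force: 0.0
```

```bash
python3 -m pendant '[0,0,35,0,0,0,35,0,0,0,35,0,0,0,35,0,0,0,35,0,0,0,30,0,0,0,18,0,0,0,0,0,0,0,0,0]' && python3 - <<'E'
from h import *
d=snap("scene"); P=cloud(d); s=cv2.cvtColor(d["img"],cv2.COLOR_RGB2BGR)
cv2.imwrite("pics/sc1.png",cv2.resize(s[160:290,190:330],(646,600),interpolation=3))
E
```

```text
time_s: 3.27
ee_pos: [0.5292, 0.0883, 0.1534]
orientation: [-0.0, 0.881, 0.473, -0.001]
ft_force: [-0.6, -0.0, 0.7]
opening: 0.0258
grasp_force: 0.0
```

View pics/sc1.png

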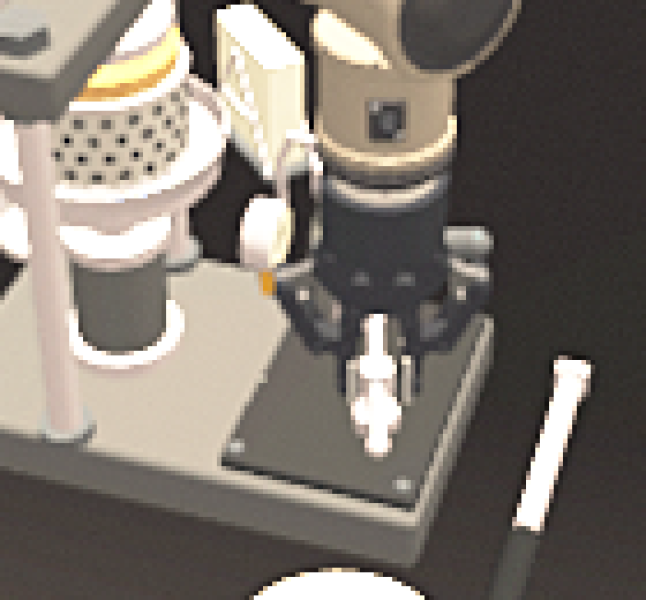

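```bash
cat >> h.py <<'E'
def ram(P):
    r=np.hypot(P[...,0]-.6005,P[...,1]+.126); z=P[...,2]
    a=z[(r<.085)&(z>.14)&(z<.325)]
    return [len(a)]+np.round(1000*np.percentile(a,[30,50,70,85,95]),1).tolist()
def go():
    o=observe(); t0=o["time_s"]; x,y,z,w=0,0,0,0
    q=o["orientation"]; yaw=2*np.degrees(np.arctan2(q[2],q[1])); e=o["ee_pos"]
    d=np.array(e[:2])*1000-[504.5,52.5]
    f=o["ft_force"]; u=d/np.hypot(*d)
    print("t",round(t0,2),"ram",ram(cloud(get_image("top"))),"yaw",round(yaw,1),"polar",round(np.degrees(np.arctan2(d[1],d[0])),1),"r",round(np.hypot(*d),1),"z",round(e[2],4),"Ft",round(-u[1]*f[0]+u[0]*f[1],2),"Fr",round(u@f[:2],2))
E
python3 -c "
from h import *
print(ram(np.load('top0.npy')))"
python3 -m pendant '[0,0,15,0,0,0,15,0,0,0,13,0,0,0,0,0,0,0,0,0]' && python3 -c "from h import *;go()"
```

```text
[701, 227.3, 234.3, 259.4, 295.3, 310.4]
time_s: 3.73
ee_pos: [0.5304, 0.0893, 0.1118]
orientation: [0.001, 0.881, 0.473, 0.001]
ft_force: [-0.3, -0.1, 0.4]
opening: 0.0254
grasp_force: 0.0
t 3.73 ram [701, 227.2, 234.5, 259.4, 295.6, 309.9] yaw 56.5 polar 54.9 r 45.0 z 0.1118 Ft 0.18 Fr -0.24
```

```bash
python3 -m pendant '[0,-1.57,0,-2,0,-1.57,0,-2,0,-1.57,0,-2,0,-1.57,0,-2,0,-1.57,0,-2,-0.3,-1.57,0,-2,0,0,0,0,0,0,0,0]' && python3 -c "from h import *;go()"
```

```text
time_s: 4.45
ee_pos: [0.5228, 0.0936, 0.112]
orientation: [0.001, 0.827, 0.563, 0.002]
ft_force: [2.8, -0.5, 0.6]
opening: 0.0256
grasp_force: 1.4
t 4.45 ram [693, 227.1, 234.5, 257.9, 294.8, 308.5] yaw 68.5 polar 66.0 r 45.0 z 0.112 Ft -2.72 Fr 0.69
```

```bash
python3 -m pendant '[0,-1.57,0,-2,-0.1,-1.57,0,-2,0,0,0,0,0,0,0,0]' && python3 -c "from h import *;go()"
```

```text
time_s: 4.83
ee_pos: [0.5192, 0.0948, 0.1111]
orientation: [0.001, 0.807, 0.591, 0.001]
ft_force: [2.3, -0.8, 1.7]
opening: 0.0257
grasp_force: 1.6
t 4.83 ram [696, 227.2, 234.5, 259.8, 295.4, 309.1] yaw 72.4 polar 70.8 r 44.8 z 0.1111 Ft -2.44 Fr -0.05
```

```bash
python3 -m pendant '[0,-1.57,0,-2,-0.1,-1.57,0,-2,0,0,0,0,0,0,0,0,0,0,0,0]' && python3 -c "from h import *;go()"
```

```text
time_s: 5.3
ee_pos: [0.5156, 0.0956, 0.1104]
orientation: [0.0, 0.786, 0.619, 0.0]
ft_force: [2.5, -0.7, 1.9]
opening: 0.0256
grasp_force: 1.6
t 5.3 ram [694, 226.8, 234.4, 257.8, 295.3, 308.8] yaw 76.4 polar 75.5 r 44.5 z 0.1104 Ft -2.57 Fr -0.02
```

```bash
python3 -m pendant '[0,-1.2,0,-1.5,0,-1.2,0,-1.5,0,0,0,0,0,0,0,0,0,0,0,0]' && python3 -c "from h import *;go()"
```

```text
time_s: 5.77
ee_pos: [0.5131, 0.0961, 0.1103]
orientation: [0.0, 0.769, 0.639, 0.0]
ft_force: [3.7, -0.6, 2.5]
opening: 0.0257
grasp_force: 1.7
t 5.77 ram [697, 227.0, 233.9, 257.9, 295.6, 309.2] yaw 79.5 polar 78.8 r 44.5 z 0.1103 Ft -3.79 Fr 0.18
```

```bash
python3 -m pendant '[0,-1.2,0,-1.5,0,-1.2,0,-1.5,0,0,0,0,0,0,0,0,0,0,0,0]' && python3 -c "from h import *;go()"
```

```text
time_s: 6.23
ee_pos: [0.5107, 0.0966, 0.1103]
orientation: [-0.0, 0.752, 0.659, -0.0]
ft_force: [3.5, 0.4, 2.1]
opening: 0.0259
grasp_force: 1.6
t 6.23 ram [696, 226.9, 235.2, 258.4, 294.9, 308.4] yaw 82.5 polar 82.0 r 44.5 z 0.1103 Ft -3.37 Fr 0.83
```

```bash
python3 -m pendant '[0,0,0,0,0,0,0,0,0,0,0,0]' && python3 -c "from h import *;go()"
```

```text
time_s: 6.53
ee_pos: [0.5106, 0.0965, 0.1103]
orientation: [0.0, 0.752, 0.659, -0.0]
ft_force: [3.4, 0.6, 1.9]
opening: 0.0254
grasp_force: 1.7
t 6.53 ram [690, 227.2, 234.0, 258.4, 295.5, 308.3] yaw 82.5 polar 82.1 r 44.5 z 0.1103 Ft -3.28 Fr 1.04
```

```bash
python3 -m pendant '[0,-1.2,0,-1.5,0,-1.2,0,-1.5,0,0,0,0,0,0,0,0,0,0,0,0,0,0,0,0]' && python3 -c "from h import *;go()"
```

```text
time_s: 7.08
ee_pos: [0.5083, 0.0968, 0.1103]
orientation: [0.0, 0.734, 0.679, -0.0]
ft_force: [3.2, -0.2, 2.4]
opening: 0.0255
grasp_force: 1.7
t 7.08 ram [687, 224.7, 231.5, 260.2, 292.7, 307.0] yaw 85.5 polar 85.1 r 44.5 z 0.1103 Ft -3.18 Fr 0.03
```

```bash
python3 -m pendant '[0,-1.2,0,-1.5,0,-1.2,0,-1.5,0,0,0,0,0,0,0,0,0,0,0,0,0,0,0,0]' && python3 -c "from h import *;go()"
```

```text
time_s: 7.63
ee_pos: [0.5059, 0.097, 0.1103]
orientation: [0.0, 0.716, 0.698, -0.0]
ft_force: [3.1, 0.7, 2.0]
opening: 0.0256
grasp_force: 1.8
t 7.63 ram [689, 217.8, 226.2, 258.1, 290.2, 300.5] yaw 88.5 polar 88.2 r 44.5 z 0.1103 Ft -3.12 Fr 0.79
```

```bash
python3 -m pendant '[0,0,0,0,0,0,0,0,0,0,0,0,0,0,0,0]' && python3 -c "from h import *;go()"
```

```text
time_s: 8.02
ee_pos: [0.5058, 0.097, 0.1103]
orientation: [0.0, 0.716, 0.698, -0.0]
ft_force: [5.0, -0.3, 2.8]
opening: 0.0256
grasp_force: 1.8
t 8.02 ram [682, 213.3, 221.8, 258.7, 288.3, 295.1] yaw 88.5 polar 88.3 r 44.5 z 0.1103 Ft -4.97 Fr -0.17
```

```bash
Z='[0,0,0,0,0,0,0,0,0,0,0,0,0,0,0,0,0,0,0,0,0,0,0,0,0,0,0,0,0,0,0,0,0,0,0,0,0,0,0,0,0,0,0,0,0,0,0,0]'; for i in 1 2; do python3 -m pendant '[0,0,0,0,0,0,0,0,0,0,0,0,0,0,0,0,0,0,0,0,0,0,0,0,0,0,0,0,0,0,0,0,0,0,0,0,0,0,0,0,0,0,0,0,0,0,0,0]' >/dev/null; python3 -c "from h import *;go()"; done
```

```text
t 9.07 ram [703, 200.6, 209.3, 261.9, 278.6, 283.9] yaw 88.5 polar 88.3 r 44.5 z 0.1103 Ft -3.57 Fr 0.14
t 10.12 ram [715, 188.7, 199.2, 251.6, 267.1, 271.4] yaw 88.5 polar 88.3 r 44.5 z 0.1103 Ft -3.38 Fr 0.64
```

```bash
python3 -m pendant '[0,0,0,0,0,0,0,0,0,0,0,0,0,0,0,0,0,0,0,0,0,0,0,0,0,0,0,0,0,0,0,0,0,0,0,0,0,0,0,0,0,0,0,0,0,0,0,0]' >/dev/null; python3 -c "from h import *;go()";python3 -m pendant '[0,0,0,0,0,0,0,0,0,0,0,0,0,0,0,0,0,0,0,0,0,0,0,0,0,0,0,0,0,0,0,0,0,0,0,0,0,0,0,0,0,0,0,0,0,0,0,0]' >/dev/null; python3 -c "from h import *;go()"
```

```text
t 11.17 ram [731, 180.8, 192.6, 244.5, 259.7, 264.1] yaw 88.5 polar 88.3 r 44.5 z 0.1103 Ft -3.57 Fr 1.53
t 12.22 ram [721, 180.8, 190.5, 243.5, 259.1, 263.8] yaw 88.5 polar 88.3 r 44.5 z 0.1102 Ft -4.02 Fr 0.71
```

```bash
python3 -m pendant '[0,1.57,0,2,0,1.57,0,2,0,1.57,0,2,0,1.57,0,2,0,1.57,0,2,0,0,0,0,0,0,0,0]' && python3 -c "from h import *;go()"
python3 -m pendant '[0,0,0,0,0,0,0,0,0,0,0,0,0,0,0,0]' -0.68 && python3 -c "from h import *;go()"
```

```text
time_s: 12.85
ee_pos: [0.5124, 0.0961, 0.1096]
orientation: [-0.001, 0.774, 0.633, -0.001]
ft_force: [0.7, 0.7, 0.1]
opening: 0.0257
grasp_force: 0.0
t 12.85 ram [729, 180.6, 191.5, 244.8, 259.4, 264.9] yaw 78.6 polar 79.8 r 44.3 z 0.1096 Ft -0.59 Fr 0.77
time_s: 13.23
ee_pos: [0.5135, 0.0962, 0.1103]
orientation: [-0.0, 0.774, 0.633, -0.0]
ft_force: [-0.8, -0.3, 0.4]
opening: 0.0135
grasp_force: 0.0
t 13.23 ram [729, 180.4, 193.0, 244.6, 260.3, 264.6] yaw 78.5 polar 78.3 r 44.6 z 0.1103 Ft 0.7 Fr -0.41
```

```bash
python3 -m pendant '[0,1.5,0,0,0,1.95,0,2.5,0,1.95,0,2.5,0,1.95,0,2.5,0,1.95,0,2.5,-0.2,1.95,0,2.5,0,1.95,0,2.5,0,1.95,0,2.5,0,1.95,0,2.5,-0.2,1.95,0,2.5,0,0,0,0,0,0,0,0]' && python3 -c "from h import *;go()"
python3 -m pendant '[0,1.57,0,2,0,1.57,0,2,0,1.57,0,2,0,1.57,0,2,-0.1,1.57,0,2,0,0,0,0,0,0,0,0]' && python3 -c "from h import *;go()"
```

```text
time_s: 14.28
ee_pos: [0.5295, 0.0894, 0.1099]
orientation: [-0.001, 0.883, 0.47, -0.002]
ft_force: [-5.1, 1.6, 2.9]
opening: 0.0136
grasp_force: 2.6
t 14.28 ram [728, 180.6, 192.7, 245.3, 259.9, 264.4] yaw 56.0 polar 55.9 r 44.6 z 0.1099 Ft 5.13 Fr -1.58
time_s: 14.92
ee_pos: [0.5354, 0.0847, 0.1098]
orientation: [-0.001, 0.92, 0.391, -0.002]
ft_force: [-6.5, 2.4, 3.0]
opening: 0.0135
grasp_force: 2.9
t 14.92 ram [722, 180.6, 191.4, 244.6, 259.3, 263.0] yaw 46.0 polar 46.2 r 44.6 z 0.1098 Ft 6.35 Fr -2.77
```

```bash
python3 -m pendant '[0,1.57,0,2,0,1.57,0,2,0,0,0,0,0,0,0,0]' >/dev/null && python3 -c "from h import *;go()"
python3 -m pendant '[0,1.57,0,2,0,0,0,0,0,0,0,0]'>/dev/null && python3 -c "from h import *;go()"
```

```text
t 15.3 ram [727, 180.1, 192.3, 244.4, 259.5, 263.3] yaw 42.0 polar 42.3 r 44.7 z 0.1098 Ft 6.09 Fr -3.21
t 15.6 ram [725, 179.9, 192.0, 243.6, 259.4, 263.3] yaw 40.0 polar 40.4 r 44.7 z 0.1098 Ft 4.83 Fr -3.3
```

```bash
python3 -m pendant '[0,1.57,0,2,0,0,0,0,0,0,0,0]'>/dev/null && python3 -c "from h import *;go()"
```

```text
t 15.9 ram [730, 180.8, 193.4, 245.2, 260.2, 264.8] yaw 38.0 polar 38.5 r 44.7 z 0.1098 Ft 6.6 Fr -3.71
```

```bash
python3 -m pendant '[0,1,0,1.3,0,0,0,0,0,0,0,0]'>/dev/null && python3 -c "from h import *;go()"
```

```text
t 16.2 ram [731, 180.4, 191.9, 245.4, 260.3, 264.9] yaw 36.8 polar 37.3 r 44.7 z 0.1098 Ft 6.7 Fr -3.23
```

```bash
python3 -m pendant '[0,1.2,0,1.5,0,0,0,0,0,0,0,0]'>/dev/null && python3 -c "from h import *;go()"
```

```text
t 16.5 ram [731, 180.4, 193.1, 245.1, 259.9, 265.3] yaw 35.3 polar 35.8 r 44.7 z 0.1098 Ft 6.58 Fr -4.67
```

```bash
python3 -m pendant '[0,1.2,0,1.5,0,0,0,0,0,0,0,0]'>/dev/null && python3 -c "from h import *;go()"
```

```text
t 16.8 ram [726, 180.5, 191.6, 244.8, 259.2, 263.7] yaw 33.7 polar 34.3 r 44.8 z 0.1098 Ft 6.52 Fr -3.44
```

```bash
python3 -m pendant '[0,1.2,0,1.5,0,0,0,0,0,0,0,0]'>/dev/null && python3 -c "from h import *;go()"
```

```text
t 17.1 ram [730, 180.5, 191.9, 245.0, 259.9, 264.7] yaw 32.3 polar 32.8 r 44.8 z 0.1098 Ft 5.75 Fr -4.14
```

```bash
python3 -c "from h import *;o=observe();print(o['ft_force'],o['ft_torque'],o['grasp_force'],o['effort'][5])"; python3 -m pendant '[0,0.8,0,1,0,0,0,0,0,0,0,0]'>/dev/null && python3 -c "from h import *;go()"
```

```text
[-6.92451346  3.44919002  2.64894512] [0.58338683 1.06932366 0.07655662] 3.292327970266342 0.09082691045477986
t 17.4 ram [726, 180.8, 191.6, 244.3, 259.9, 264.2] yaw 31.3 polar 31.8 r 44.8 z 0.1098 Ft 6.53 Fr -3.83
```

```bash
python3 -m pendant '[0,1.2,0,1.5,0,0,0,0,0,0,0,0]'>/dev/null && python3 -c "from h import *;go()"
```

```text
t 17.7 ram [729, 180.8, 191.5, 244.8, 259.2, 264.6] yaw 29.7 polar 30.3 r 44.8 z 0.1098 Ft 6.82 Fr -4.03
```

```bash
python3 -m pendant '[0,1.2,0,1.5,0,0,0,0,0,0,0,0]'>/dev/null && python3 -c "from h import *;go()"
```

```text
t 18.0 ram [727, 180.4, 192.1, 244.5, 259.5, 264.5] yaw 28.3 polar 28.9 r 44.8 z 0.1098 Ft 7.04 Fr -3.45
```

```bash
python3 -m pendant '[0,1.2,0,1.5,0,0,0,0,0,0,0,0]'>/dev/null && python3 -c "from h import *;go()"
```

```text
t 18.3 ram [728, 180.8, 192.3, 244.5, 260.0, 263.9] yaw 26.7 polar 27.3 r 44.8 z 0.1098 Ft 6.54 Fr -3.93
```

```bash
python3 -m pendant '[0,1,0,1.3,0,0,0,0,0,0,0,0]'>/dev/null && python3 -c "from h import *;go()"
```

```text
t 18.6 ram [725, 180.6, 192.7, 244.5, 259.4, 263.5] yaw 25.5 polar 26.1 r 44.8 z 0.1098 Ft 6.61 Fr -4.1
```

```bash
python3 -m pendant '[0,1.2,0,1.5,0,0,0,0,0,0,0,0]'>/dev/null && python3 -c "from h import *;go()"
```

```text
t 18.9 ram [730, 180.5, 192.3, 244.8, 260.3, 264.8] yaw 24.0 polar 24.6 r 44.9 z 0.1098 Ft 6.64 Fr -4.8
```

```bash
python3 -m pendant '[0,0.8,0,1,0,0,0,0,0,0,0,0]'>/dev/null && python3 -c "from h import *;go()"
```

```text
t 19.2 ram [730, 180.9, 192.6, 245.0, 260.0, 264.8] yaw 22.9 polar 23.7 r 44.8 z 0.1098 Ft 7.08 Fr -4.54
```

```bash
python3 -m pendant '[0,1.0,0,1.3,0,0,0,0,0,0,0,0]'>/dev/null && python3 -c "from h import *;go()"
```

```text
t 19.5 ram [736, 180.6, 192.0, 245.7, 259.8, 264.8] yaw 21.6 polar 22.8 r 44.8 z 0.1098 Ft 8.23 Fr -4.13
```

```bash
python3 -m pendant '[0,1.0,0,1.3,0,0,0,0,0,0,0,0]'>/dev/null && python3 -c "from h import *;go()"
```

```text
t 19.8 ram [726, 180.7, 191.6, 244.8, 259.6, 264.7] yaw 20.4 polar 22.1 r 44.7 z 0.1097 Ft 10.66 Fr -4.32
```

```bash
python3 -m pendant '[0,1.0,0,1,0,0,0,0,0,0,0,0]'>/dev/null && python3 -c "from h import *;go()"
```

```text
t 20.1 ram [728, 180.6, 193.3, 245.2, 260.1, 264.3] yaw 19.4 polar 21.5 r 44.6 z 0.1097 Ft 12.86 Fr -3.56
```

```bash
python3 -m pendant '[0,0.8,0,0.5,0,0,0,0,0,0,0,0]'>/dev/null && python3 -c "from h import *;go()"
```

```text
t 20.4 ram [735, 180.8, 192.7, 244.9, 260.7, 265.8] yaw 18.9 polar 20.9 r 44.6 z 0.1097 Ft 13.41 Fr -4.75
```

```bash
python3 -m pendant '[0,0.3,0,0,0,0,0,0,0,0,0,0,0,0,0,0,0,0,0,0]'>/dev/null && python3 -c "from h import *;go()"
python3 -m pendant '[0,-1,0,0,0,-1,0,0,0,-1,0,0,0,-1,0,0,0,0,0,0,0,0,0,0]'>/dev/null && python3 -c "from h import *;go()"
```

```text
t 20.87 ram [732, 180.1, 192.8, 244.6, 259.4, 264.5] yaw 18.9 polar 20.7 r 44.6 z 0.1097 Ft 14.23 Fr -4.86
t 21.42 ram [735, 180.5, 192.3, 245.1, 259.9, 264.2] yaw 18.9 polar 23.6 r 45.0 z 0.1097 Ft 6.44 Fr -4.38
```

```bash
python3 -m pendant '[0,-1,0,0,0,-1,0,0,0,0,0,0,0,0,0,0]'>/dev/null && python3 -c "from h import *;go()"
python3 -m pendant '[0,-1,0,0,0,0,0,0,0,0,0,0]'>/dev/null && python3 -c "from h import *;go()"
```

```text
t 21.8 ram [730, 180.6, 192.8, 245.0, 260.0, 263.9] yaw 18.9 polar 24.7 r 45.8 z 0.1098 Ft 4.17 Fr -3.32
t 22.1 ram [729, 180.7, 193.2, 244.6, 259.5, 264.0] yaw 18.8 polar 25.2 r 46.3 z 0.11 Ft 2.76 Fr -3.0
```

```bash
python3 -m pendant '[0,0,0,-2,0,0,0,-2,0,0,0,-1,0,0,0,0,0,0,0,0]' && python3 -c "from h import *;go()"
python3 -m pendant '[0,0,0,0,0,0,0,0,0,0,0,0,0,0,0,0]' -0.4 && python3 -c "from h import *;go();snap('top','pics/t3.png')"
```

```text
time_s: 22.57
ee_pos: [0.5471, 0.0721, 0.1102]
orientation: [0.0, 0.979, 0.206, 0.0]
ft_force: [-2.7, 0.8, -1.5]
opening: 0.0138
grasp_force: 1.4
t 22.57 ram [723, 180.9, 191.7, 244.5, 259.5, 264.1] yaw 23.8 polar 24.7 r 46.9 z 0.1102 Ft 1.85 Fr -2.15
time_s: 22.95
ee_pos: [0.5476, 0.0721, 0.1106]
orientation: [0.0, 0.978, 0.206, 0.001]
ft_force: [0.4, -0.7, 0.7]
opening: 0.0249
grasp_force: 0.0
t 22.95 ram [730, 180.5, 192.2, 245.1, 259.9, 264.2] yaw 23.8 polar 24.5 r 47.3 z 0.1106 Ft -0.83 Fr 0.11
```

```bash
python3 -m pendant '[0,0,-15,0,0,0,-25,0,0,0,-30,0,0,0,-35,0,0,0,-35,0,0,0,-35,0,0,0,0,0,0,0,0,0]' && python3 - <<'E'
from h import *
for n in("top","scene"):
    d=snap(n,f"pics/{n}4.png"); P=cloud(d); z=P[...,2]
    m=(np.hypot(P[...,0]-.5045,P[...,1]-.0525)<.08)&(z>.096)&(z<.116)
    q=P[m][:,:2].astype(np.float32)*1000; print(n,len(q),cv2.minAreaRect(q), cv2.fitLine(q,cv2.DIST_HUBER,0,.01,.01).ravel())
s=cv2.imread("pics/scene4.png"); cv2.imwrite("pics/sc4.png",cv2.resize(s[160:320,170:330],(600,600),interpolation=3))
E
```

```text
time_s: 23.72
ee_pos: [0.5479, 0.0723, 0.2876]
orientation: [0.001, 0.978, 0.206, 0.003]
ft_force: [0.4, -0.3, -1.1]
opening: 0.0257
grasp_force: 0.0
top 47 ((504.8031311035156, 49.45118713378906), (138.85012817382812, 11.768272399902344), 28.64667320251465) [8.7602031e-01 4.8227414e-01 5.2560449e+02 6.1223656e+01]
scene 151 ((506.4657287597656, 53.04342269897461), (136.89321899414062, 21.545310974121094), 32.232643127441406) [8.8730538e-01 4.6118233e-01 5.0972104e+02 5.5404404e+01]
```

View pics/sc4.png

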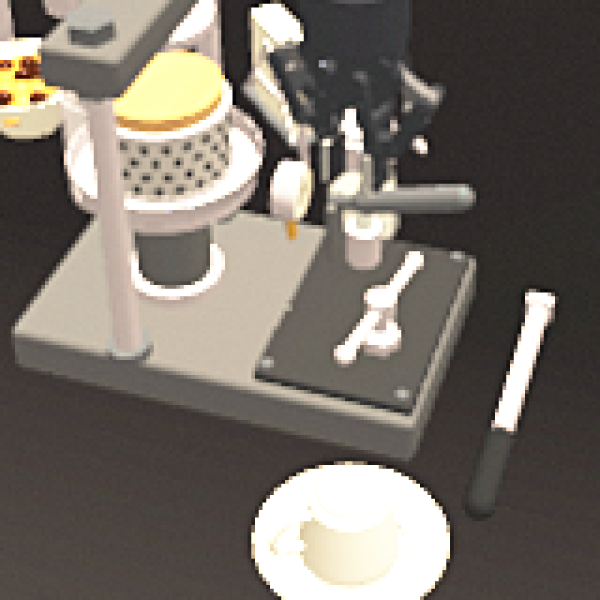

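```bash
python3 -c "from cell import finish_job;print(finish_job())"
```

```text
the job is handed in; nothing more can be done
None
```

The platen sank the whole way at about 11 mm/s, and the valve is screwed shut, snug on its seat: push on the bar peaked at 14 N, about 0.8 N m at most. The arm is clear of everything and the job was handed in after about 24 s; the hand-in returned no verdict.

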